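Post worn drills into the marked box with a swivelling tipping tray

ROBOT

A 6-joint arm with a two-finger parallel gripper is mounted at the origin on a cart in front of the work surface, level with it; the furniture and walls round the work are solid. World frame = base frame: x ahead of the robot, y to its left, z up, the work surface at z = 0. Lengths are in mm, angles in rad, forces in N, time in s.
With the tool pointing down it reaches from about 400 to 925 mm from the base axis. Payload 12.5 kg.
Tool frame: the origin (TCP) lies at the very end of the fingers, on their centre line; the grasp point (between the pads) lies 19 mm behind it; z points along the fingers, y is the line along which they close (so a half turn about z gives the same grasp; the last joint's range is limited). The gripper opens to 95 mm and grips with 3 to 60 N. Pads are 20 mm wide; open, the fingers measure 119 mm over their backs; the gripper's body (75 mm by 180 mm) begins 59 mm behind the grasp point.
Start: joints at [-0.106, 0.491, 1.559, -0, 1.092, -0.106], TCP at [625.017, 0.021, 214.661] pointing down, gripper open.
Joint ranges: [-3.1, 3.1], [-0.84, 2.19], [0.05, 2.79], [-1.13, 4.28], [0.06, 2.93], [-2.69, 2.69]. Speed limits (rad/s): [2.22, 2.22, 2.79, 3.14, 3.14, 3.14].

INTERFACE

Orientations are given as [roll, pitch, yaw] about the fixed x, y, z axes, in that order (R = Rz(yaw) Ry(pitch) Rx(roll)).
In Python, from cell import * gives the robot as it stands.
- The arm moves only by the tool jog_arm, never from a script. Its argument "targets" is a list of rows, each an object with "turn": the turn, a rotation vector about the world's x, y, z in degrees, a list of three; "slide": the shift along the world's x, y, z in mm, a list of three; "claw": the opening in per cent of the stroke, from 0 (shut) to 100 (fully open). In form: [{"turn": [wx, wy, wz], "slide": [x, y, z], "claw": claw}, ...]. A call has 1 to 5 rows; each row shifts and turns the commanded pose from where the row before left it; what a row does not reach is not made up. A row lasts 1/8 s, in which the tool goes at most 62.5 mm and 10.7 degrees, less where a joint would pass 70% of its speed; a pose out of reach is approached as far as the arm can. A call with a gripper value outside its range is refused whole. The fingers move at their own pace and stop on an object; the grip force is fixed at half the most. Time passes only in rows, so rows that do not move let the fingers close. It gives the time, the measured TCP pose, the force, the opening and the grip force at its end, in the units of the state.
- state(): the state, without advancing time (a new reading comes with each control period).
- read_camera(name): name is "scene" or "side" or "wrist"; returns a dict with "frame" (480x640x3 uint8, blue, green, red), "mtx" (3x3 intrinsics, pixels), "R" (3x3) and "t" (3): a world point X has camera coordinates R X + t. Camera axes: x right, y down, z forward; pixel columns grow to the right and rows downward; lengths in mm; the calibration is good to about 2 mm. A picture is of the moment at which its call begins. There is no depth.
- job_done(): hands the job in; it is judged then, once.
Trained networks look in the newest picture that a camera, given by its name, has taken for a name from the list of things; names that differ only in an ending like _2 or _b are one class to them, and where a whole thing is asked for, a point or a joint stands for the part that bears it (a point fixed in the world has none). Each returns a list of dicts, best first, with "conf" (0 to 1); they miss things now and then, are a little off and sometimes report something else, mostly with a low value. They report only what shows in the picture. A call takes as long as a camera call.
- look_for(query, camera): "xy" ([column, row] in pixels, amid what is visible of it).
The state is a dict: "t": time; "joints": joint angles; "qvel": joint speeds; "tau": joint torques, N m; "eef_pos": TCP position; "tcp_rot": TCP orientation; "ft_force": force on the tool from outside, world axes, zero at the start; "moment": the same for the moment, N m; "opening": opening from 0.0 (shut) to 1.0 (fully open); "grip_force": force on a finger pad.
Only numpy, scipy, OpenCV 4.12 (cv2) and the standard library are available. Lean on these libraries where they do the work, as an engineer would, in place of code of your own. Each camera call takes 0.05 s, during which the arm holds its last target. There are 200 camera calls.

TASK

Get the two worn twist drills out of the tipping tray and into the collecting box that carries the red cap: swing the tray round by the post at its tail, still level, until it points straight at that box's slot, then push the orange hoop handle forward so that the tray tips and both drills slide through the slot, and let the tray down level again. Do not touch the drills with the gripper, and leave the loose things lying around where they are.

Things in the scene. Friction and masses are not known exactly. Their poses are not given: they have to be found in the camera images.
- turntable (a joint): swivel angle of the tray about the stand's upright axis, rad, 0 at the start, positive anticlockwise seen from above, limits -1.4 to 1.4. Stiff: it stays where it is left and takes about 3.5 N at the swing post to turn.
- tray (a joint): tipping angle of the tray about its level hinge, rad: 0 level (resting), 0.8 fully tipped with the tail up and the mouth down. It falls back level by itself when let go. The drills slide out at about 0.6 to 0.8; if one hangs, rocking the tray between 0.6 and 0.8 frees it.
- tray_mouth (a point): middle of the level tray's open mouth at the top of its floor, 130 mm above the bench, 80 mm from the swivel axis, 12 mm clear of the box faces. Turns with the swivel, not with the tipping; its own +x is the way the tray points and the drills slide. The tipping hinge lies 10 mm behind and 8 mm below it. The tray is a steel trough 150 mm long, 26 wide inside, 24 deep.
- swing_post (a point): centre of the upright black rubber grip (17 mm diameter, 45 mm long, top 172 mm above the bench) on the post behind the tray's tail. It is 105 mm behind the swivel axis, opposite to where the tray points, and turns with the swivel only; gap between grip and tray tail 26 mm. Take or push it here to swing the tray.
- hoop_bar (a point): middle of the orange crossbar (14 mm thick, 80 mm long, level, square to the tray) of the hoop fixed to the tray. Tray level: 75 mm behind the hinge, 100 mm above it, 222 mm above the bench, 5 mm behind the swivel axis; at full tip it has gone 95 mm towards the mouth and 23 mm up. A push from behind towards the mouth with 4 to 6 N tips the tray.
- drill_a_mid (a point): middle of one steel twist drill, 125 mm long, 10 mm thick, lying lengthwise in the tray; its own y axis is its length
- drill_b_mid (a point): middle of the other, equal drill, beside the first
- box_left: grey steel box, fixed, 140 mm long, 70 wide, 175 high; its lid does not open. Origin on the bench exactly on the tray's swivel axis; own +x runs from there along the middle of the box: slotted face 92 mm out, far wall 232 mm out. Only opening: an upright slot in that face, 40 mm wide, 104 to 162 mm above the bench. This is the box on the robot's left.
- box_right: grey steel box, fixed, 140 mm long, 70 wide, 175 high; its lid does not open. Origin on the bench exactly on the tray's swivel axis; own +x runs from there along the middle of the box: slotted face 92 mm out, far wall 232 mm out. Only opening: an upright slot in that face, 40 mm wide, 104 to 162 mm above the bench. This is the box on the robot's right.
- box_left_slot (a point): middle of the left box's slot in its outer face, 130 mm above the bench, 92 mm from the swivel axis; its +x axis points into the box
- box_right_slot (a point): the same point of the right box
- red_cap: red round cap, 48 mm diameter, 17 mm high, fixed on top of one of the two boxes, 48 mm beyond its slot: it marks the box to use. Origin at its underside.
- green_cap: equal green cap on the other box, which is not to be used
- tin: the white pencil tin, a loose bystander to be left alone; origin under its middle
- grey_tape: the roll of grey tape, a loose bystander to be left alone; origin under its middle
- vernier: the caliper, a loose bystander to be left alone; origin under its middle
- sleeve: the black rubber sleeve, a loose bystander to be left alone; origin under its middle
- blue_driver: the blue screwdriver, a loose bystander to be left alone; origin under its middle
- drill_a: the first drill itself; origin at the middle of its underside, its own y axis is its length
- drill_b: the second drill itself, the same way

How it is judged (in metres and radians):
On the way, in this order (a step that is already met when the one before it is completed fails the run):
1. the tray, still level, points at the slot of the box with the red cap (within 0.12 rad) (value of joint tray below 0.15 rad and ((horizontal distance between box_left_slot and red_cap below 0.07 m and angle between the x axis of tray_mouth and the x axis of box_left, either way round below 0.12 rad) or (horizontal distance between box_right_slot and red_cap below 0.07 m and angle between the x axis of tray_mouth and the x axis of box_right, either way round below 0.12 rad))), for 0.2 s.
2. both drills have gone through the slot into the box with the red cap (((horizontal distance between box_left_slot and red_cap below 0.07 m and x of drill_a_mid in the frame of box_left between 0.105 and 0.232 m and y of drill_a_mid in the frame of box_left between -0.033 and 0.033 m and height (world z) of each of drill_a_mid, drill_b_mid below 0.095 m and x of drill_b_mid in the frame of box_left between 0.105 and 0.232 m and y of drill_b_mid in the frame of box_left between -0.033 and 0.033 m) or (horizontal distance between box_right_slot and red_cap below 0.07 m and x of drill_a_mid in the frame of box_right between 0.105 and 0.232 m and y of drill_a_mid in the frame of box_right between -0.033 and 0.033 m and height (world z) of each of drill_a_mid, drill_b_mid below 0.095 m and x of drill_b_mid in the frame of box_right between 0.105 and 0.232 m and y of drill_b_mid in the frame of box_right between -0.033 and 0.033 m))), for 0.2 s.
At the end, for the whole second after the job is handed in: Both drills lie at rest inside the box with the red cap (their middles within its walls and less than 95 mm above the bench), and the tray is level again (within 0.08 rad) (((horizontal distance between box_left_slot and red_cap below 0.07 m and x of drill_a_mid in the frame of box_left between 0.105 and 0.232 m and y of drill_a_mid in the frame of box_left between -0.033 and 0.033 m and height (world z) of each of drill_a_mid, drill_b_mid below 0.095 m and x of drill_b_mid in the frame of box_left between 0.105 and 0.232 m and y of drill_b_mid in the frame of box_left between -0.033 and 0.033 m) or (horizontal distance between box_right_slot and red_cap below 0.07 m and x of drill_a_mid in the frame of box_right between 0.105 and 0.232 m and y of drill_a_mid in the frame of box_right between -0.033 and 0.033 m and height (world z) of each of drill_a_mid, drill_b_mid below 0.095 m and x of drill_b_mid in the frame of box_right between 0.105 and 0.232 m and y of drill_b_mid in the frame of box_right between -0.033 and 0.033 m)) and value of joint tray below 0.08 rad and linear speed of each of drill_a, drill_b below 0.03 m/s); the robot touches nothing.
It fails at once if the gripper's fingers touch a drill (contact force between the fingers and drill_a above 0.5 N or contact force between the fingers and drill_b above 0.5 N).
It fails at once if a loose bystander is moved more than 30 mm (distance of any of tin, grey_tape, vernier, sleeve, blue_driver from where it was at the start of the episode above 0.03 m).
It also fails if it takes over 48 s, if anything falls off the work surface, if the arm or the gripper's body presses on something with over 40 N, if the wrist force passes 120 N, or if a joint passes its speed limit or range.

## Working session

There is one attempt and no reset: what is moved stays moved. The work goes in short steps, Python scripts to look and compute and a tool call to move; the robot and the scene stay as the last step left them, time stands still between calls to the robot, and variables do not carry over. Pictures are saved under pics/ and viewed, at most 10 in all, crops included, and the job is handed in when it is done.

Besides the shell and the picture viewer there is one more tool, called after "Emit:" as name([rows], argument=value, ...), one row to a line, values as JSON. jog_arm: Moves the arm, as the interface text tells. Its arguments: {"type":"object","properties":{"targets":{"type":"array","items":{"type":"object","properties":{"turn":{"type":"array","items":{"type":"number"}},"slide":{"type":"array","items":{"type":"number"}},"claw":{"type":"number"}}}}},"required":["targets"]}

```bash
mkdir -p pics; cat > h.py <<'E'
from cell import *
import numpy as np, cv2
def ray(c,xy,z):
    K,R,t=map(np.array,(c["mtx"],c["R"],c["t"])); t=t.ravel()
    o=-R.T@t; d=R.T@np.linalg.inv(K)@[xy[0],xy[1],1]
    return o+d*(z-o[2])/d[2]
def proj(c,X):
    K,R,t=map(np.array,(c["mtx"],c["R"],c["t"])); p=K@(R@np.array(X)+t.ravel()); return p[:2]/p[2]
E
python3 - <<'E'
from h import *
Z=dict(swing_post=150,hoop_bar=222,red_cap=183,green_cap=183,tray_mouth=130,tin=50,grey_tape=10,vernier=5,sleeve=15,blue_driver=10)
for n in ["scene","side"]:
    c=read_camera(n); cv2.imwrite(f"pics/{n}0.png",c["frame"])
    print(n,"cam at",np.round(-np.array(c["R"]).T@np.array(c["t"]).ravel()))
    for k,z in Z.items():
        for d in look_for(k,n)[:2]:
            print(k,np.round(d["xy"]),round(d["conf"],2),np.round(ray(c,d["xy"],z)[:2]))
print(state()["t"])
E
```

```text
scene cam at [-318. -864. 1119.]
swing_post [302. 238.] 0.83 [484.  68.]
swing_post [447. 323.] 0.67 [ 517. -485.]
hoop_bar [305. 224.] 0.57 [482.  48.]
red_cap [300. 196.] 0.53 [616. 228.]
tray_mouth [302. 239.] 0.89 [496.  82.]
tin [419. 298.] 0.69 [ 629. -324.]
tin [407. 330.] 0.24 [ 495. -377.]
grey_tape [412. 325.] 0.96 [ 553. -358.]
vernier [352. 334.] 0.72 [ 397. -252.]
sleeve [447. 321.] 0.59 [ 638. -428.]
blue_driver [299. 196.] 0.6 [783. 430.]
blue_driver [215. 225.] 0.47 [404. 506.]
side cam at [ -81. 1129.  888.]
swing_post [298. 262.] 0.67 [482. 191.]
swing_post [293. 245.] 0.31 [533. 129.]
hoop_bar [290. 248.] 0.97 [473. 241.]
red_cap [242. 244.] 0.6 [618. 229.]
green_cap [280. 210.] 0.62 [628.  38.]
green_cap [292. 246.] 0.48 [507. 180.]
tray_mouth [295. 261.] 0.61 [508. 165.]
tray_mouth [283. 211.] 0.47 [672. -43.]
tin [336. 198.] 0.92 [ 644. -336.]
grey_tape [369. 211.] 0.78 [ 535. -369.]
vernier [394. 242.] 0.74 [ 391. -232.]
vernier [283. 209.] 0.38 [ 801. -248.]
sleeve [358. 191.] 0.64 [ 628. -484.]
sleeve [294. 260.] 0.28 [603.  14.]
blue_driver [252. 404.] 0.96 [409. 508.]
1.1
```

```bash
python3 - <<'E'
import cv2, numpy as np
a=cv2.imread("pics/scene0.png")[140:290,215:415]; b=cv2.imread("pics/side0.png")[160:310,200:400]
cv2.imwrite("pics/c1.png",np.vstack([cv2.resize(x,(800,600),interpolation=cv2.INTER_CUBIC)[:, :] for x in (a,)]))
cv2.imwrite("pics/c2.png",cv2.resize(b,(800,600),interpolation=cv2.INTER_CUBIC))
E
```

```text
(no output)
```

View pics/c1.png

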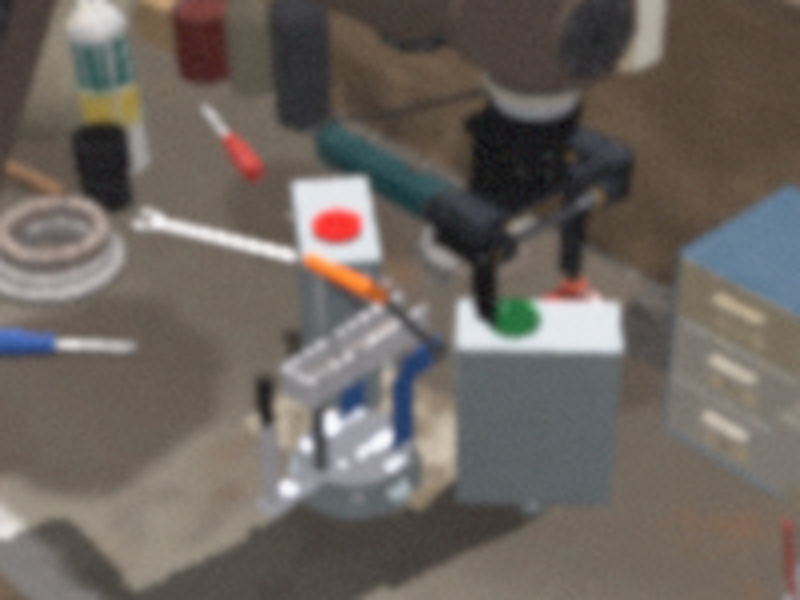

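View pics/c2.png

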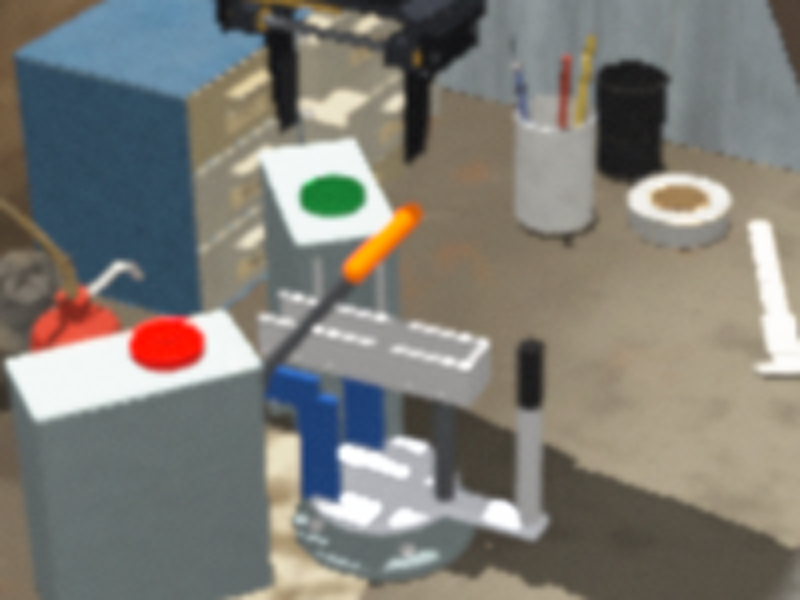

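Left crop: red cap at about (299,196) in scene and (242,246) in side, on the left box. The grip is at about (281,240) / (332,253), and the orange bar at (301,209) / (295,221).

```bash
python3 - <<'E'
from h import *
C=read_camera("scene"),read_camera("side")
P=dict(red=((299.2,196.5),(241.8,246),192),green=((344.2,219.2),(283,208.8),192),bar=((301.2,208.8),(295.5,220.8),222),grip=((281,239.5),(332.5,253.3),150))
W={}
for k,(a,b,z) in P.items():
    x,y=ray(C[0],a,z),ray(C[1],b,z); W[k]=(x+y)[:2]/2; print(k,x[:2].round(),y[:2].round())
# joint fit: axis A, tray heading th, red heading, green heading; caps 140 from axis
from scipy.optimize import least_squares
u=lambda t:np.array([np.cos(t),np.sin(t)])
f=lambda p:np.r_[p[:2]+140*u(p[3])-W["red"],p[:2]+140*u(p[4])-W["green"],p[:2]-5*u(p[2])-W["bar"],p[:2]-105*u(p[2])-W["grip"]]
d=W["bar"]-W["grip"]
r=least_squares(f,[*W["bar"],np.arctan2(d[1],d[0]),.8,-.8]); print(r.x.round(3),r.fun.round(1))
print(state()["eef_pos"],state()["tcp_rot"])
E
```

```text
red [604. 217.] [605. 249.]
green [620.   5.] [617.  41.]
bar [528. 120.] [527. 126.]
grip [427. 112.] [428. 115.]
[ 5.28404e+02  1.22795e+02  9.10000e-02  9.66000e-01 -8.36000e-01] [ 3.7  5.3  3.7 -4.1 -4.  -0.9 -3.4 -0.3]
[6.25011869e+02 1.02779238e-02 2.14653255e+02] [3.14151668e+00 2.91294717e-05 1.57077390e+00]
```

Emit:
jog_arm([
  {"slide": [0,0,50],"turn": [0,0,-10],"claw": 100},
  {"slide": [-20,10,20],"turn": [0,0,-10],"claw": 100},
  {"slide": [-40,20,0],"turn": [0,0,-10],"claw": 100},
  {"slide": [-40,20,0],"turn": [0,0,-10],"claw": 100},
  {"slide": [-40,30,0],"turn": [0,0,-10],"claw": 100},
])

```text
t: 1.82
eef_pos: [483.7, 80.3, 284.7]
tcp_rot: [3.141, -0.0, 0.691]
ft_force: [-0.0, -0.3, -0.4]
opening: 1.002
grip_force: 0.0
```

Emit:
jog_arm([
  {"slide": [-40,20,0],"turn": [0,0,-10],"claw": 100},
  {"slide": [-17,13,0],"turn": [0,0,-10],"claw": 100},
  {"slide": [0,0,0],"turn": [0,0,-10],"claw": 100},
  {"slide": [0,0,0],"turn": [0,0,-5],"claw": 100},
  {"slide": [0,0,0],"turn": [0,0,0],"claw": 100},
])

```text
t: 2.45
eef_pos: [428.0, 113.1, 284.8]
tcp_rot: [3.142, -0.0, 0.088]
ft_force: [0.8, 0.5, 0.3]
opening: 1.001
grip_force: 0.0
```

```bash
python3 - <<'E'
from h import *
s=state(); print(s["t"],s["eef_pos"],s["tcp_rot"],s["joints"])
c=read_camera("wrist"); cv2.imwrite("pics/w1.png",c["frame"])
Z=dict(swing_post=172,hoop_bar=226,red_cap=192,green_cap=192)
for k,z in Z.items():
    for d in look_for(k,"wrist")[:2]: print(k,np.round(d["xy"]),round(d["conf"],2),np.round(ray(c,d["xy"],z)[:2]))
print(-c["R"].T@c["t"].ravel())
E
```

```text
2.45 [427.98168915 113.06881549 284.77356792] [ 3.14151776e+00 -2.79301294e-04  8.80829568e-02] [ 1.08913302e-01  1.50495065e-01  1.87785515e+00 -8.99594185e-05
  1.11296476e+00  1.59166643e+00]
swing_post [320.  72.] 0.96 [528. 122.]
hoop_bar [315.  88.] 0.67 [515. 124.]
hoop_bar [319.  64.] 0.6 [527. 123.]
[502.7507605  120.65183544 455.00744185]
```

View pics/w1.png

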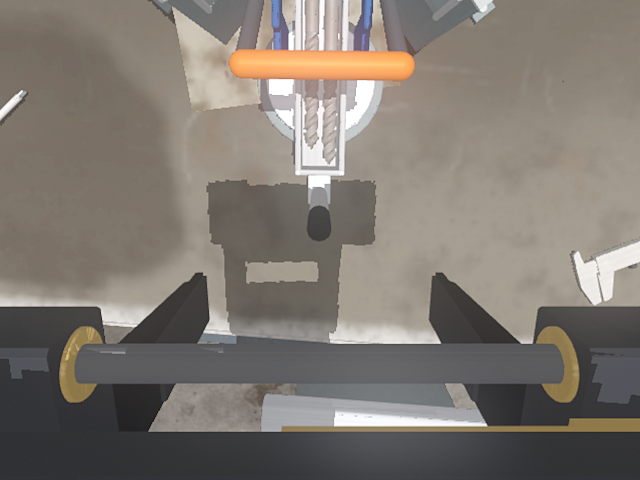

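The wrist view shows the grip top at about (319,232), the bar centre at (321,65), and the drills in the tray. The hoop legs are at the bar ends, and the tray runs parallel to the image column.

```bash
python3 - <<'E'
from h import *
c=read_camera("wrist")
for n,xy,z in [("top",(319,232),172),("bot",(318.5,209),127),("bar",(321.5,65),226),("tail",(320.5,174),154)]: print(n,ray(c,xy,z).round(1))
E
```

```text
top [425.6 113.5 172. ]
bot [431.8 114.4 127. ]
bar [526.3 121.3 226. ]
tail [462.7 115.7 154. ]
```

Emit:
jog_arm([
  {"slide": [-1,1,-50],"claw": 100},
  {"slide": [0,0,-50],"claw": 60},
  {"slide": [0,0,-40],"claw": 30},
  {"slide": [0,0,-12],"claw": 15},
  {"slide": [0,0,0],"claw": 0},
])

```text
validation failed for argument at $.ta...
```

Emit:
jog_arm([
  {"slide": [0,0,0],"claw": 0},
  {"slide": [0,0,0],"claw": 0},
  {"slide": [0,0,0],"claw": 0},
])

```text
validation failed for argument at $.ta...
```

```bash
python3 - <<'E'
from h import *
C={n:read_camera(n) for n in("scene","side")}
S=dict(red=((299.2,196.5),(241.8,246)),green=((344.2,219.2),(283,208.8)))
for k,(a,b) in S.items():
    P=[np.array(c["mtx"])@np.c_[c["R"],np.array(c["t"]).ravel()] for c in C.values()]
    X=cv2.triangulatePoints(P[0],P[1],np.array(a),np.array(b)).ravel(); X=X[:3]/X[3]
    d=X[:2]-[531.7,122]; print(k,X.round(),np.arctan2(d[1],d[0]).round(3),np.hypot(*d).round())
E
```

```text
red [618. 232. 179.] 0.91 140.0
green [633.  18. 178.] -0.802 145.0
```

Emit:
jog_arm([
  {"slide": [-1,1,-50],"turn": [0,0,0],"claw": 100},
  {"slide": [0,0,-50],"turn": [0,0,0],"claw": 60},
  {"slide": [0,0,-40],"turn": [0,0,0],"claw": 30},
  {"slide": [0,0,-12],"turn": [0,0,0],"claw": 15},
  {"slide": [0,0,0],"turn": [0,0,0],"claw": 0},
])

```text
t: 3.48
eef_pos: [427.3, 114.0, 132.8]
tcp_rot: [3.141, 0.001, 0.087]
ft_force: [0.2, -0.4, 0.4]
opening: 0.635
grip_force: 0.0
```

Emit:
jog_arm([
  {"slide": [0,0,0],"turn": [0,0,0],"claw": 0},
  {"slide": [0,0,0],"turn": [0,0,0],"claw": 0},
  {"slide": [0,0,0],"turn": [0,0,0],"claw": 0},
])

```text
t: 3.85
eef_pos: [427.3, 114.1, 133.3]
tcp_rot: [3.142, -0.001, 0.087]
ft_force: [-0.6, -0.3, -0.0]
opening: 0.318
grip_force: 0.0
```

Emit:
jog_arm([
  {"slide": [0,0,0],"turn": [0,0,0],"claw": 0},
  {"slide": [0,0,0],"turn": [0,0,0],"claw": 0},
  {"slide": [0,0,0],"turn": [0,0,0],"claw": 0},
])

```text
t: 4.22
eef_pos: [427.1, 114.0, 132.9]
tcp_rot: [3.141, -0.0, 0.087]
ft_force: [-1.2, -0.5, 5.7]
opening: 0.171
grip_force: 30.0
```

Emit:
jog_arm([
  {"slide": [1.4,-10.4,0],"turn": [0,0,5.7],"claw": 0},
  {"slide": [2.4,-10.2,0],"turn": [0,0,5.7],"claw": 0},
  {"slide": [3.4,-9.9,0],"turn": [0,0,5.7],"claw": 0},
])

```text
t: 4.6
eef_pos: [433.7, 83.5, 132.9]
tcp_rot: [-3.141, 0.001, 0.389]
ft_force: [-3.4, 3.0, 6.5]
opening: 0.173
grip_force: 30.0
```

Gripped and swinging cleanly.

Emit:
jog_arm([
  {"slide": [4.4,-9.5,0],"turn": [0,0,5.7],"claw": 0},
  {"slide": [5.3,-9.1,0],"turn": [0,0,5.7],"claw": 0},
  {"slide": [6.2,-8.5,0],"turn": [0,0,5.7],"claw": 0},
  {"slide": [7.0,-7.8,0],"turn": [0,0,5.7],"claw": 0},
  {"slide": [7.7,-7.1,0],"turn": [0,0,5.7],"claw": 0},
])

```text
t: 5.22
eef_pos: [463.6, 40.9, 132.9]
tcp_rot: [-3.14, 0.002, 0.887]
ft_force: [-7.3, -4.4, 11.2]
opening: 0.177
grip_force: 30.0
```

```bash
python3 - <<'E'
from h import *
c=read_camera("wrist"); cv2.imwrite("pics/w2.png",c["frame"])
s=state(); print(s["eef_pos"],s["tcp_rot"],s["ft_force"])
E
```

```text
[464.57655183  40.16647165 132.87610941] [-3.14069238e+00  2.19336979e-03  8.91763257e-01] [ -4.17229547 -11.83406277  11.41150394]
```

View pics/w2.png

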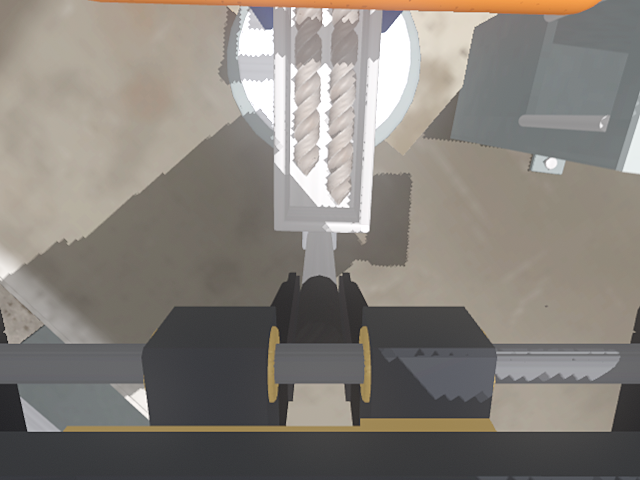

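The tray centre line runs straight up the image (drills at columns 307 and 342), but the box is out of view. I'll release, rise and look.

Emit:
jog_arm([
  {"slide": [0,0,0],"turn": [0,0,0],"claw": 50},
  {"slide": [0,0,0],"turn": [0,0,0],"claw": 50},
  {"slide": [0,0,60],"turn": [0,0,0],"claw": 50},
  {"slide": [0,0,60],"turn": [0,0,0],"claw": 50},
  {"slide": [20,25,60],"turn": [0,0,0],"claw": 50},
])

```text
t: 5.9
eef_pos: [482.7, 64.4, 310.1]
tcp_rot: [3.141, -0.0, 0.882]
ft_force: [0.9, 0.6, 0.2]
opening: 0.498
grip_force: 0.0
```

Emit:
jog_arm([
  {"slide": [10,10,50],"turn": [0,0,0],"claw": 50},
  {"slide": [0,0,0],"turn": [0,0,0],"claw": 50},
])

```text
t: 6.15
eef_pos: [494.4, 75.4, 360.8]
tcp_rot: [3.137, -0.004, 0.884]
ft_force: [-1.0, -0.3, -0.4]
opening: 0.505
grip_force: 0.0
```

```bash
python3 - <<'E'
from h import *
c=read_camera("wrist"); cv2.imwrite("pics/w3.png",c["frame"])
s=state(); print(s["t"],s["eef_pos"],s["tcp_rot"],s["ft_force"],s["opening"])
E
```

```text
6.2 [493.368543    74.99120007 358.44591191] [ 3.13999270e+00 -1.46121573e-03  8.83932656e-01] [-0.68142539  0.63423724 -0.39930983] 0.5020678883113672
```

View pics/w3.png

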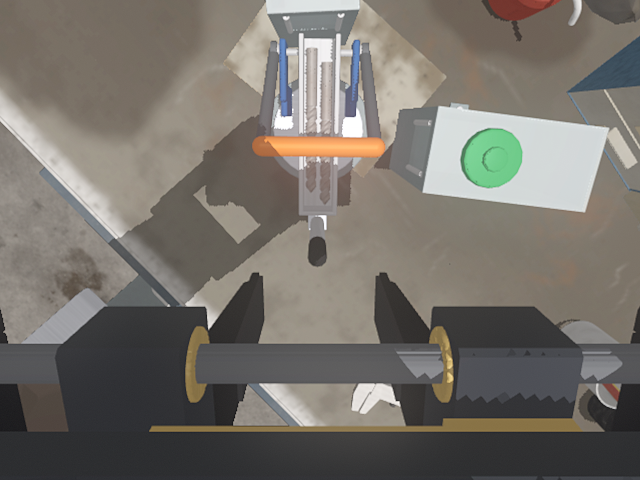

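The red-cap box's front top edge runs (266,14)–(358,10), tilted slightly anticlockwise from the tray, whose grip is at (317,258) and bar at (318,147).

```bash
python3 - <<'E'
from h import *
c=read_camera("wrist")
q={n:ray(c,xy,z)[:2] for n,xy,z in [("grip",(317,258),172),("bar",(318.5,147),226),("L",(266,14.5),175),("R",(358,10),175),("g1",(438,107),175),("g2",(423,193),175)]}
an=lambda a,b:np.arctan2(*(q[b]-q[a])[::-1]).round(3)
print({k:v.round(1) for k,v in q.items()},"tray",an("grip","bar"),"box",an("R","L")-np.pi/2, "green",an("g2","g1")-np.pi/2)
e=(q["bar"]-q["grip"]); A=q["grip"]+e/np.linalg.norm(e)*105; m=(q["L"]+q["R"])/2-A
print(A,np.arctan2(m[1],m[0]),np.hypot(*m))
E
```

```text
{'grip': array([463. ,  41.6]), 'bar': array([526.9, 117.5]), 'L': array([556. , 214.8]), 'R': array([611.1, 173.6]), 'g1': array([617.2,  78.9]), 'g2': array([568. ,  30.5])} tray 0.872 box 0.9292036732051034 green -0.7937963267948965
[530.62188762 121.93965799] 0.9387230558523636 89.54585406946373
```

Emit:
jog_arm([
  {"slide": [-30,-35,0],"turn": [0,0,0],"claw": 50},
  {"slide": [0,0,-60],"turn": [0,0,0],"claw": 50},
  {"slide": [0,0,-60],"turn": [0,0,0],"claw": 50},
  {"slide": [0,0,-60],"turn": [0,0,0],"claw": 50},
  {"slide": [0,0,-46],"turn": [0,0,0],"claw": 20},
])

```text
t: 6.88
eef_pos: [461.2, 39.4, 128.6]
tcp_rot: [-3.139, 0.002, 0.883]
ft_force: [0.5, -0.1, 0.1]
opening: 0.441
grip_force: 0.0
```

Emit:
jog_arm([
  {"slide": [0,0,0],"turn": [0,0,0],"claw": 0},
  {"slide": [0,0,0],"turn": [0,0,0],"claw": 0},
  {"slide": [0,0,0],"turn": [0,0,0],"claw": 0},
  {"slide": [0,0,0],"turn": [0,0,0],"claw": 0},
])

```text
t: 7.38
eef_pos: [463.8, 39.4, 133.2]
tcp_rot: [3.139, -0.002, 0.883]
ft_force: [-1.2, -2.3, 7.9]
opening: 0.175
grip_force: 30.0
```

Emit:
jog_arm([
  {"slide": [2.5,-2,0],"turn": [0,0,1.7],"claw": 0},
  {"slide": [2.5,-2,0],"turn": [0,0,1.7],"claw": 0},
  {"slide": [0,0,0],"turn": [0,0,0],"claw": 0},
  {"slide": [0,0,0],"turn": [0,0,0],"claw": 50},
  {"slide": [0,0,0],"turn": [0,0,0],"claw": 50},
])

```text
t: 8.0
eef_pos: [468.2, 35.5, 132.2]
tcp_rot: [3.141, -0.0, 0.943]
ft_force: [-0.3, -1.1, 0.2]
opening: 0.33
grip_force: 0.0
```

Emit:
jog_arm([
  {"slide": [0,0,60],"turn": [0,0,0],"claw": 40},
  {"slide": [0,0,60],"turn": [0,0,0],"claw": 20},
  {"slide": [15,21,60],"turn": [0,0,0],"claw": 0},
  {"slide": [10,13,50],"turn": [0,0,0],"claw": 0},
  {"slide": [0,0,0],"turn": [0,0,0],"claw": 0},
])

```text
t: 8.62
eef_pos: [493.6, 69.3, 362.5]
tcp_rot: [3.136, -0.004, 0.944]
ft_force: [0.8, -0.4, -1.3]
opening: 0.042
grip_force: 0.0
```

```bash
python3 - <<'E'
from h import *
c=read_camera("wrist"); cv2.imwrite("pics/w4.png",c["frame"])
s=state(); print(s["t"],s["eef_pos"],s["tcp_rot"],s["ft_force"],s["opening"])
E
```

```text
8.675 [492.64243716  68.92753539 360.06222832] [ 3.13967688e+00 -1.31691644e-03  9.43323117e-01] [-0.33110575 -0.41916784 -1.05964073] 0.021682545656728343
```

View pics/w4.png

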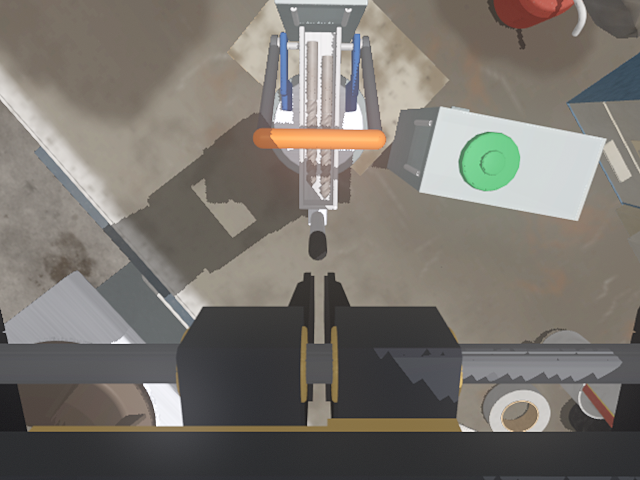

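Aligned: box edge centre (321) against tray centre (318). Next, lower behind the bar.

Emit:
jog_arm([
  {"slide": [0,0,-55],"turn": [0,0,0],"claw": 0},
  {"slide": [0,0,-55],"turn": [0,0,0],"claw": 0},
  {"slide": [0,0,-47],"turn": [0,0,0],"claw": 0},
  {"slide": [12,16,0],"turn": [0,0,0],"claw": 0},
  {"slide": [6,8,0],"turn": [0,0,0],"claw": 0},
])

```text
t: 9.3
eef_pos: [511.8, 93.6, 203.1]
tcp_rot: [3.141, -0.001, 0.943]
ft_force: [-0.5, -0.6, 0.1]
opening: 0.006
grip_force: 0.0
```

Emit:
jog_arm([
  {"slide": [6,8,0],"turn": [0,0,0],"claw": 0},
  {"slide": [6,8,3],"turn": [0,0,0],"claw": 0},
  {"slide": [6,8,5],"turn": [0,0,0],"claw": 0},
])

```text
t: 9.68
eef_pos: [528.7, 116.7, 211.6]
tcp_rot: [3.141, 0.0, 0.943]
ft_force: [-3.8, -4.0, 3.9]
opening: 0.006
grip_force: 2.5
```

Emit:
jog_arm([
  {"slide": [7,9.5,5],"turn": [0,0,0],"claw": 0},
  {"slide": [7,9.5,4],"turn": [0,0,0],"claw": 0},
  {"slide": [7,9.5,3],"turn": [0,0,0],"claw": 0},
  {"slide": [7,9.5,2],"turn": [0,0,0],"claw": 0},
])

```text
t: 10.18
eef_pos: [557.1, 155.3, 224.4]
tcp_rot: [3.141, -0.0, 0.943]
ft_force: [-0.3, -2.2, 1.3]
opening: 0.004
grip_force: 1.0
```

```bash
python3 - <<'E'
from h import *
s=state(); print(s["t"],s["eef_pos"],s["ft_force"]); out=[]
for n,x,y in(("scene",215,140),("side",200,160)):
    c=read_camera(n); out.append(cv2.resize(c["frame"][y:y+150,x:x+150],(400,400),interpolation=cv2.INTER_CUBIC))
cv2.imwrite("pics/d1.png",np.hstack(out))
E
```

```text
10.175 [557.10288158 155.33959448 224.44986738] [-0.33814914 -2.2347785   1.32506011]
```

View pics/d1.png

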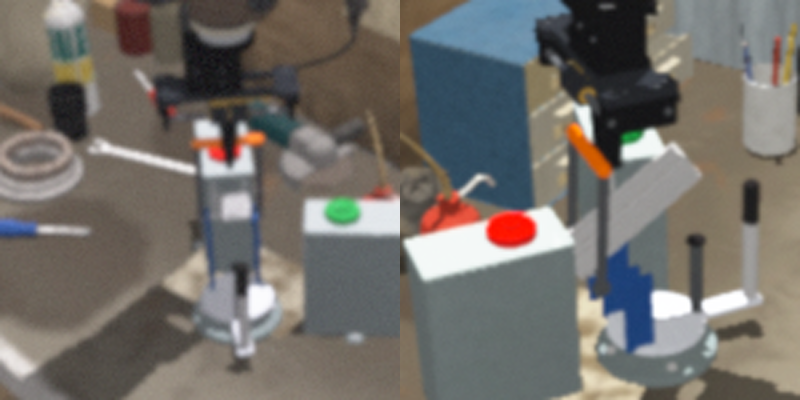

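The tray is about 0.55 tipped, with the bar square against the fingers.

Emit:
jog_arm([
  {"slide": [5,6.5,1],"turn": [0,0,0],"claw": 0},
  {"slide": [5,6.5,0],"turn": [0,0,0],"claw": 0},
  {"slide": [4,5,0],"turn": [0,0,0],"claw": 0},
  {"slide": [2,3,0],"turn": [0,0,0],"claw": 0},
  {"slide": [0,0,0],"turn": [0,0,0],"claw": 0},
])

```text
t: 10.9
eef_pos: [572.7, 175.8, 225.1]
tcp_rot: [3.142, -0.0, 0.943]
ft_force: [-0.7, -0.3, -0.1]
opening: 0.004
grip_force: 0.2
```

Emit:
jog_arm([
  {"slide": [0,0,0],"turn": [0,0,0],"claw": 0},
  {"slide": [0,0,0],"turn": [0,0,0],"claw": 0},
  {"slide": [0,0,0],"turn": [0,0,0],"claw": 0},
  {"slide": [0,0,0],"turn": [0,0,0],"claw": 0},
])

```text
t: 11.4
eef_pos: [572.5, 175.5, 225.3]
tcp_rot: [3.141, -0.0, 0.942]
ft_force: [-0.6, -0.9, -0.8]
opening: 0.007
grip_force: 0.3
```

```bash
python3 - <<'E'
from h import *
s=state(); print(s["t"],s["eef_pos"],s["ft_force"]); 
c=read_camera("wrist"); cv2.imwrite("pics/d2.png",c["frame"])
E
```

```text
11.4 [572.52571304 175.53451816 225.25831593] [-0.62339679 -0.94711773 -0.8061851 ]
```

View pics/d2.png

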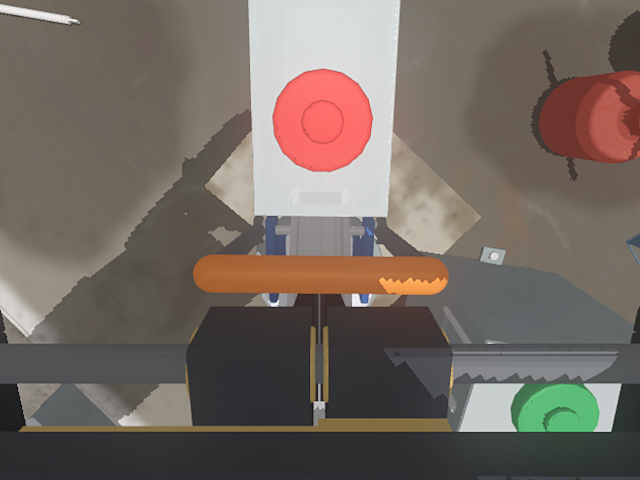

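The wrist view shows the box with the red cap, and the visible tray floor near the mouth, about (320,240), looks empty. One rock to be sure, then let the tray down.

Emit:
jog_arm([
  {"slide": [-8,-10.5,0],"turn": [0,0,0],"claw": 0},
  {"slide": [0,0,0],"turn": [0,0,0],"claw": 0},
  {"slide": [8,10.5,0],"turn": [0,0,0],"claw": 0},
  {"slide": [2,2.5,0],"turn": [0,0,0],"claw": 0},
  {"slide": [0,0,0],"turn": [0,0,0],"claw": 0},
])

```text
t: 12.08
eef_pos: [574.7, 178.0, 225.4]
tcp_rot: [3.141, 0.001, 0.943]
ft_force: [-3.2, -5.2, 4.7]
opening: 0.004
grip_force: 3.1
```

Emit:
jog_arm([
  {"slide": [-9,-12,0],"turn": [0,0,0],"claw": 0},
  {"slide": [-9,-12,-2],"turn": [0,0,0],"claw": 0},
  {"slide": [-9,-12,-3],"turn": [0,0,0],"claw": 0},
  {"slide": [-9,-12,-5],"turn": [0,0,0],"claw": 0},
  {"slide": [-9,-12,-6],"turn": [0,0,0],"claw": 0},
])

```text
t: 12.7
eef_pos: [528.8, 117.2, 208.8]
tcp_rot: [3.142, 0.0, 0.942]
ft_force: [-0.6, -1.1, -0.8]
opening: 0.003
grip_force: 0.4
```

Emit:
jog_arm([
  {"slide": [-9,-12,-6],"turn": [0,0,0],"claw": 0},
  {"slide": [-9,-12,0],"turn": [0,0,0],"claw": 0},
  {"slide": [-12,-16,0],"turn": [0,0,0],"claw": 0},
  {"slide": [-6,-8,50],"turn": [0,0,0],"claw": 0},
  {"slide": [0,0,60],"turn": [0,0,0],"claw": 0},
])

```text
t: 13.32
eef_pos: [492.4, 69.0, 314.3]
tcp_rot: [-3.14, 0.001, 0.942]
ft_force: [1.1, 0.7, 0.1]
opening: 0.004
grip_force: 0.0
```

Emit:
jog_arm([
  {"slide": [0,0,40],"turn": [0,0,0],"claw": 0},
  {"slide": [0,0,0],"turn": [0,0,0],"claw": 0},
  {"slide": [0,0,0],"turn": [0,0,0],"claw": 0},
])

```text
t: 13.7
eef_pos: [493.0, 69.7, 352.5]
tcp_rot: [-3.141, 0.0, 0.942]
ft_force: [-0.5, 0.9, -1.0]
opening: 0.008
grip_force: 0.0
```

```bash
python3 - <<'E'
from h import *
s=state(); print(s["t"],s["eef_pos"],s["ft_force"]); 
c=read_camera("wrist"); cv2.imwrite("pics/d3.png",c["frame"])
E
```

```text
13.7 [492.95777146  69.71843812 352.49764621] [-0.53518764  0.85413953 -1.03156739]
```

View pics/d3.png

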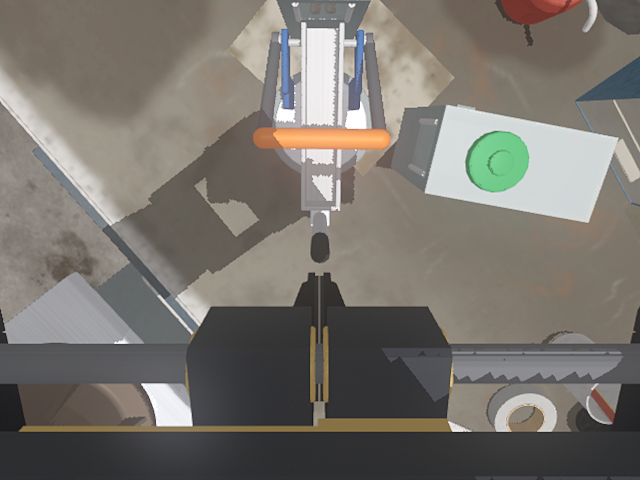

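The tray is level with the bar back at (321,138), and its floor is empty from the mouth (322,28) to the tail (320,205).

```bash
python3 -c "
from cell import *
print(job_done())"
```

```text
the job is handed in; nothing more can be done
None
```

I handed the job in at about 14 s: both drills are out of the tray and, as far as the cameras show, in the red-cap (left) box; the tray is level again. I couldn't see inside the box, and the hand-in returned no verdict.

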